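# Lay the amber block under the inspection lamp

### The job

Tip the standing amber block over the cradle's steel fence edge, without lifting it off the cradle, so it lies on the cork bed with its polished window up, then push it along the bed until its end sits flush and square against the back stop. Last, stand the black torch upright on the round blue-and-white spot. Do not knock the lamp, and leave the bottle, cup, jar and goggles where they are.

Things in the scene. Friction and masses are not known exactly. Their poses are not given: they have to be found in the camera images.
- cradle: Fixed inspection cradle: a green base plate, x -160 to 165, y -140 to 140 mm, its top 6 mm above the table, carrying a cork bed, x 0 to 135, y -75 to 75 mm, its top 21 mm above the table. Origin on the table under the middle of the fence edge; x across the bed towards the back stop (roughly away from the robot), y along the fence, z up.
- lamp: Fixed lamp, frame identical to the cradle's. Its straight grey hood hangs over the bed at x 4 to 61, y -134 to 134, z 215 to 249 mm, on a 14 mm post at x 110, y -125 mm that rises to z 267 mm. A gripper pointing straight down cannot follow the block under it: lean the tool back, fingers pointing down and along cradle +x.
- block: Loose orange amber block 50 x 90 x 120 mm (x, y, z), about 0.6 kg, pale polished window on its -x face. Origin: centre of its underside. It starts standing on the base plate, +x towards the fence, 6 to 20 mm short of it and slightly turned. Lying as asked, its z points along cradle +x, its x straight down, its origin 46 mm above the table.
- block_top (a point): Centre of the block's 50 x 90 mm top face (120 mm along the block's z from its origin): the end that must meet the back stop.
- fence_edge (a point): Middle of the top edge of the fence, the bed's upright steel front face, 21 mm above the table (15 mm above the plate). Pushed high before it meets the fence, the block may tip too early. Held by the fence it balances at about 30 degrees, then falls onto the bed by itself, to end about x = 105 mm in the cradle's frame, its foot overhanging the fence by 15 mm.
- stop_face (a point): Middle of the back stop's front face where it meets the bed: 135 mm along cradle x from the fence. The aluminium stop is 150 mm wide along y, 10 mm thick, its top 51 mm above the table.
- torch: Loose black torch with a yellow band, standing upright on the table beside the cradle: 120 mm tall, barrel 34 mm across from 18 mm up to its top, tail (foot) 40 mm across, 0.15 kg. Origin at the centre of its underside, z up.
- torch_spot (a point): Centre of the flat round spot, 72 mm across, white rim with blue middle, painted on the base plate 105 mm in front of the fence (its surface 6 mm above the table): where the torch must stand.
- jar: Small green jar with a steel cap, 40 mm across, 45 mm tall, standing near a front corner of the base plate; leave alone. Origin at its underside centre.
- bottle: Clear drinking bottle with a blue cap, 60 mm across, 160 mm tall, standing beside the cradle; leave alone. Origin at its underside centre.
- cup: White cup, 72 mm across, 85 mm tall, standing beside the cradle; leave alone. Origin at its underside centre.
- goggles: Blue goggles, 140 mm wide, lying on a notebook at the robot's right; leave alone. Origin under their middle.
Mind the look-alikes: they are no part of the job. Leave any red look-alike of the torch alone.

How it is judged (in metres and radians):
On the way, in this order (a step that is already met when the one before it is completed fails the run):
1. the block lies on its side on the bed, window up (angle between block's own x axis and vertical above 3.03 rad and height (world z) of block between 0.04 and 0.052 m), for 0.2 s.
2. the block is pushed home, flush and square against the back stop (all of step 1 and x of block_top in the frame of cradle above 0.13 m and angle between the z axis of block and the x axis of cradle, either way round below 0.07 rad and y of block_top in the frame of cradle between -0.035 and 0.035 m), for 0.2 s.
3. the torch stands on the spot (horizontal distance between torch and torch_spot below 0.018 m and angle between torch's own z axis and vertical below 0.05 rad and height (world z) of torch between 0.003 and 0.01 m), for 0.2 s.
At the end, for the whole second after the job is handed in: Block flat on the bed, window up (within 6 degrees), its end within 5 mm of the back stop, square to it within 4 degrees, within 35 mm of the bed's middle line; torch upright (within 3 degrees) on the base plate, centre within 18 mm of the spot's centre; both released and at rest (all of step 2 and all of step 3 and linear speed of each of block, torch below 0.02 m/s); the robot touches nothing.
It fails at once if the block is lifted off the cradle (the middle of its underside more than 80 mm above the table) (height (world z) of block above 0.08 m).
It fails at once if the robot knocks the lamp (over 5 N) (contact force between any of the arm, the fingers and lamp above 5 N).
It fails at once if the bottle, cup, jar or goggles are moved more than 30 mm (distance of any of bottle, cup, jar, goggles from where it was at the start of the episode above 0.03 m).
It also fails if it takes over 64 s, if anything falls off the work surface, if the arm or the gripper's body presses on something with over 40 N, if the wrist force passes 120 N, or if a joint passes its speed limit or range.

### The arm

A 6-joint arm with a two-finger parallel gripper is mounted at the origin on the work surface. World frame = base frame: x ahead of the robot, y to its left, z up, the work surface at z = 0. Lengths are in mm, angles in rad, forces in N, time in s.
With the tool pointing down it reaches from about 275 to 1000 mm from the base axis. Payload 8.4 kg.
Tool frame: the origin (TCP) lies between the finger pads; the fingertips stand 8 mm ahead of it and the grasp point (between the pads) lies 11 mm behind it (tcp_to_tips is the distance from the TCP to the fingertips, in mm); z points along the fingers, y is the line along which they close (so a half turn about z gives the same grasp; the last joint's range is limited). The gripper opens to 85 mm and grips with 20 to 120 N. Pads are 22 mm wide; open, the fingers measure 114 mm over their backs; the gripper's body (76 mm by 85 mm) begins 54 mm behind the grasp point. The pads swing forward as they close: fully open they stand 13 mm farther back than shut.
Start: joints at [1.256, 0.353, 1.633, -0, 1.155, -0.002], TCP at [192.326, 594.675, 239.281] pointing down, gripper open.
Joint ranges: [-2.63, 2.63], [-0.92, 2.1], [0.06, 2.66], [-1.3, 4.44], [0, 2.69], [-3.02, 3.02]. Speed limits (rad/s): [2.22, 2.22, 2.79, 3.14, 3.14, 3.14].

### API

Orientations are given as [roll, pitch, yaw] about the fixed x, y, z axes, in that order (R = Rz(yaw) Ry(pitch) Rx(roll)).
In Python, from rig import * gives the robot as it stands.
- The arm moves only by the tool step_arm, never from a script. Its argument "motion" is a list of rows, each an object with "claw": the finger opening in mm, from 0 to 85.4; "delta_pos": the shift along the tool's x, y, z in mm, a list of three; "turn": the turn about the tool's z in rad. In form: [{"claw": claw, "delta_pos": [dx, dy, dz], "turn": turn}, ...]. A call has 1 to 8 rows; each row shifts and turns the commanded pose from where the row before left it, along the tool's axes as they then stand; what a row does not reach is not made up. A row lasts 1/12 s, in which the tool goes at most 41.7 mm and 7.16 degrees, less where a joint would pass 70% of its speed; a pose out of reach is approached as far as the arm can. A call is refused whole if a number of a shift passes 41.7 or a number of a turn 0.125, either way. A call with a gripper value outside its range is refused whole. The fingers move at their own pace and stop on an object; "force" is the grip in N (left out, the last holds). Time passes only in rows, so rows that do not move let the fingers close. It gives the time, the measured TCP pose, the force, the opening and the grip force at its end, in the units of the state.
- sense(): the state, without advancing time (a new reading comes with each control period).
- grab_frame(name): name is "scene" or "top" or "wrist"; returns a dict with "img" (384x512x3 uint8, red, green, blue), "vertical_fov" (degrees; the focal length in pixels is half the picture's height over the tangent of half this angle, whatever the lens; pixels are square), "cx", "cy" (the principal point, pixels), "R" (3x3) and "t" (3): a world point X has camera coordinates R X + t. Camera axes: x right, y down, z forward; pixel columns grow to the right and rows downward; lengths in mm; the calibration is good to about 2 mm. A picture is of the moment at which its call begins. There is no depth.
- sign_off(): hands the job in; it is judged then, once.
The state is a dict: "clock": time; "qpos": joint angles; "qvel": joint speeds; "joint_efforts": joint torques, N m; "eef_pos": TCP position; "tcp_rot": TCP orientation; "contact_force": force on the tool from outside, world axes, zero at the start; "wrist_torque": the same for the moment, N m; "opening": opening from 0.0 (shut) to 1.0 (fully open); "grasp_force": force on a finger pad.
Only numpy, scipy, OpenCV 4.12 (cv2) and the standard library are available. Lean on these libraries where they do the work, as an engineer would, in place of code of your own. Each camera call takes 0.05 s, during which the arm holds its last target. There are 200 camera calls.

## Working session

There is one attempt and no reset: what is moved stays moved. The work goes in short steps, Python scripts to look and compute and a tool call to move; the robot and the scene stay as the last step left them, time stands still between calls to the robot, and variables do not carry over. Pictures are saved under pics/ and viewed, at most 10 in all, crops included, and the job is handed in when it is done.

Besides the shell and the picture viewer there is one more tool, called after "Call:" as name(argument=value, ...) on one line, values as JSON. step_arm: Moves the arm, as the interface text tells. Its arguments: {"type":"object","properties":{"motion":{"type":"array","items":{"type":"object","properties":{"claw":{"type":"number"},"delta_pos":{"type":"array","items":{"type":"number"}},"turn":{"type":"number"}}}},"force":{"type":"number"}},"required":["motion"]}

```bash
mkdir -p pics; ls
python3 - <<'E'
from rig import *
import cv2
for n in ("scene","top"):
    f=grab_frame(n); cv2.imwrite(f"pics/{n}0.png",cv2.cvtColor(f["img"],cv2.COLOR_RGB2BGR))
    print(n,f["vertical_fov"],f["cx"],f["cy"],f["R"],f["t"])
print(sense())
E
```

```text
pics
scene 43.52702994150735 251.4474501907084 194.9377531959223 [[-0.13498375  0.99071204  0.01640236]
 [ 0.63760918  0.09952106 -0.76390451]
 [-0.75844177 -0.0926564  -0.64512082]] [  79.58581479 -248.23813767 1679.79435926]
top 53.44375504576085 251.69788683890937 190.91521389709106 [[ 0.0191492  -0.99975081 -0.01147318]
 [-0.9907339  -0.01743073 -0.13469414]
 [ 0.13446059  0.01394615 -0.9908208 ]] [  -4.61703672  515.13953398 1000.52565387]
{'clock': 0.1, 'qpos': array([ 1.25563071e+00,  3.53568361e-01,  1.63408300e+00,  6.70913003e-06,
        1.15521288e+00, -2.40176568e-03]), 'qvel': array([ 0.00126545, -0.00073876, -0.00156486, -0.00038703,  0.00181788,
        0.00071561]), 'joint_efforts': array([-4.47204984e-04, -6.06355405e+01, -3.42816138e+01, -5.63359151e-05,
        3.95262701e-03,  4.05916103e-05]), 'eef_pos': array([192.17027796, 594.26608695, 238.63338615]), 'tcp_rot': array([-3.14032108e+00, -9.18863959e-06,  2.82882609e+00]), 'contact_force': array([ 0.0769788 , -0.0027536 ,  0.09582474]), 'wrist_torque': array([ 0.00218336, -0.03231071,  0.01093956]), 'grasp_force': 0.0, 'opening': 0.9997475918583572}
```

View pics/scene0.png

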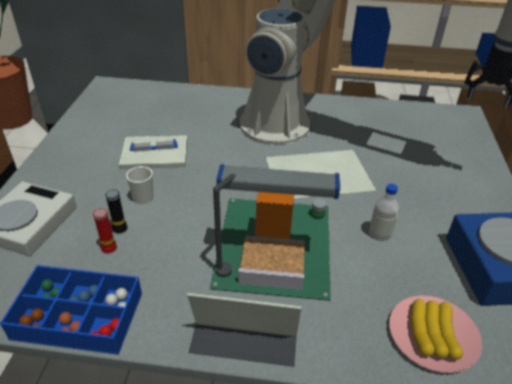

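View pics/top0.png

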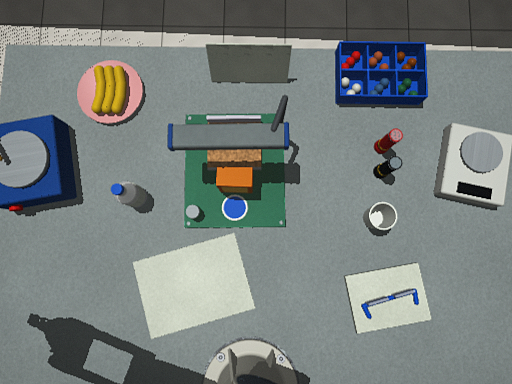

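The scene view looks back towards the robot. It shows the block at (275,213), the lamp hood at (280,182), the black torch at (116,212) and the red look-alike at (104,232). In the top view the block's top is at (234,178), the spot at (235,208), the black torch at (388,167), the red one at (389,141), the cup at (381,217), the jar at (193,212) and the bottle at (130,195). Two things could be taken for the torch: the black one with the yellow band (top 388,167), which I choose, and the red one (389,141), which I leave. Next I'll take close crops.

Run:
```python
import cv2
im=cv2.imread("pics/top0.png")
a=cv2.resize(im[104:234,172:302],(585,585),interpolation=cv2.INTER_CUBIC) # 4.5x
b=cv2.resize(im[125:235,362:412],(205,451),interpolation=cv2.INTER_CUBIC) #4.1x
import numpy as np
c=np.zeros((590,800,3),np.uint8); c[:585,:585]=a; c[:451,590:795]=b
cv2.imwrite("pics/crop1.png",c)
```

```text
(no output)
```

View pics/crop1.png

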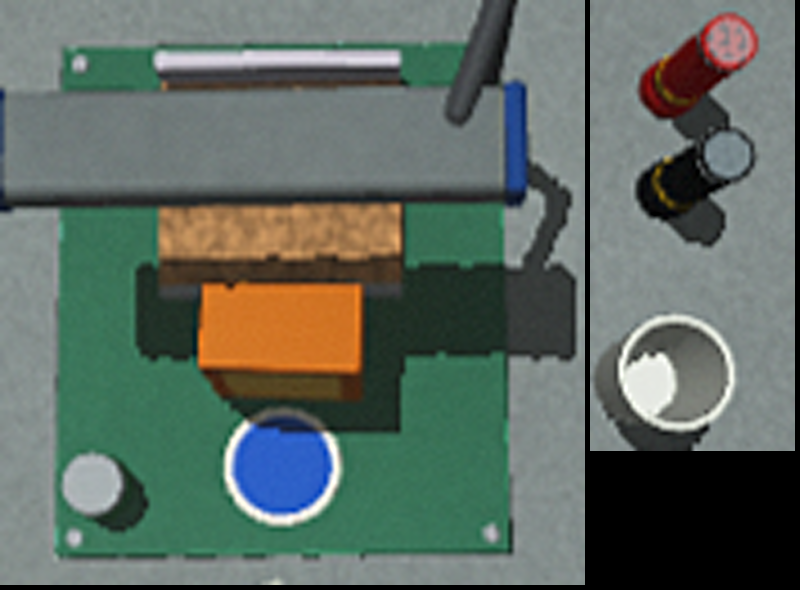

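The crop confirms the black torch with a yellow band at crop (728,156) and the red one above it. The block's top corners are at crop (201,283), (362,283), (362,373) and (199,369). The spot is at (282,467) and the jar cap at (92,484).

```bash
cat > h.py <<'E'
from rig import *
import numpy as np
from scipy.spatial.transform import Rotation as Ro
def cast(f,u,v,z):
    F=192/np.tan(np.radians(f["vertical_fov"]/2)); R=np.array(f["R"]);t=np.array(f["t"])
    d=R.T@np.array([(u-f["cx"])/F,(v-f["cy"])/F,1]); c=-R.T@t
    return c+d*(z-c[2])/d[2]
def proj(f,X):
    F=192/np.tan(np.radians(f["vertical_fov"]/2)); p=np.array(f["R"])@X+f["t"]
    return np.array([f["cx"],f["cy"]])+F*p[:2]/p[2]
E
python3 - <<'E'
from h import *
f=grab_frame("top")
A=lambda u,v,z:cast(f,(u+.5)/4.5-.5+172,(v+.5)/4.5-.5+104,z)
B=lambda u,v,z:cast(f,(u-590+.5)/4.1-.5+362,(v+.5)/4.1-.5+125,z)
np.set_printoptions(precision=1,suppress=True)
TL,BL,BR=A(63,46,6),A(57,553,6),A(511,552,6)
print("plate",TL,BL,BR,np.linalg.norm(TL-BL),np.linalg.norm(BR-BL))
yaw=np.mean([np.arctan2(*(TL-BL)[[1,0]]),np.arctan2(*(BL-BR)[[1,0]])-np.pi/2])
s=A(282,467,6); print("spot",s,"yaw",yaw,np.arctan2(*(TL-BL)[[1,0]]),np.arctan2(*(BL-BR)[[1,0]])-np.pi/2)
c,sn=np.cos(yaw),np.sin(yaw);M=np.array([[c,-sn],[sn,c]])
o1=s[:2]+M@[105,0]; o2=(TL[:2]+BR[:2])/2-M@[2.5,0]
print("origin",o1,o2)
o=o2
k=np.array([A(*p,126) for p in [(201,283),(362,283),(362,373),(199,369)]])
print("block",k, k.mean(0), "cradle",(k[:,:2]-o)@M,(k.mean(0)[:2]-o)@M, np.linalg.norm(k[0]-k[1]),np.linalg.norm(k[1]-k[2]))
for n,X in dict(jar=A(92,484,45),torch=B(728,156,120),cup=B(677,373,85),red=B(728,42,120),stopL=A(156,58,51),stopR=A(400,58,51),fL=A(160,262,21),fR=A(402,262,21)).items(): print(n,X,(X[:2]-o)@M)
E
```

```text
plate [739.4 199.6   6. ] [416.6 189.5   6. ] [422.4 -88.8   6. ] 322.9131282203336 278.36273323532595
spot [472.1  52.7   6. ] yaw 0.025986101718205007 0.031113051027205907 0.020859152409204107
origin [577.   55.5] [578.4  55.3]
block [[562.7  93.2 126. ]
 [564.2   3.9 126. ]
 [513.8   2.9 126. ]
 [514.5  92.8 126. ]] [538.8  48.2 126. ] cradle [[-14.7  38.3]
 [-15.5 -51.1]
 [-65.9 -50.7]
 [-62.9  39.1]] [-39.8  -6.1] 89.37288501953242 50.440744575259785
jar [456.3 163.1  45. ] [-119.2  110.9]
torch [ 581.3 -354.4  120. ] [  -7.8 -409.7]
cup [ 450.7 -331.4   85. ] [-137.7 -383.3]
red [ 653.  -356.7  120. ] [  63.9 -413.8]
stopL [717.1 133.4  51. ] [140.7  74.4]
stopR [719.4 -15.6  51. ] [139.1 -74.6]
fL [596.5 130.6  21. ] [20.1 74.7]
fR [599.  -19.1  21. ] [ 18.7 -74.9]
```

Call:
step_arm(motion=[{"claw": 85,"delta_pos": [-24,-28,0],"turn": 0.077},{"claw": 85,"delta_pos": [-22,-30,0],"turn": 0.077},{"claw": 85,"delta_pos": [-19.5,-31.5,0],"turn": 0.077},{"claw": 85,"delta_pos": [-17,-33,0],"turn": 0.077},{"claw": 85,"delta_pos": [-14.5,-34,0],"turn": 0.077},{"claw": 85,"delta_pos": [-12,-35,0],"turn": 0.077},{"claw": 85,"delta_pos": [-9,-36,0],"turn": 0.077},{"claw": 85,"delta_pos": [-6,-36.5,0],"turn": 0.077}])

```text
clock: 0.82
eef_pos: [152.3, 317.2, 238.8]
tcp_rot: [-3.141, 0.001, 2.208]
contact_force: [-0.8, -0.0, 0.5]
opening: 0.996
grasp_force: 0.0
```

Call:
step_arm(motion=[{"claw": 85,"delta_pos": [-36,5,0],"turn": 0},{"claw": 85,"delta_pos": [-36,5,0],"turn": 0},{"claw": 85,"delta_pos": [-36,5,0],"turn": 0},{"claw": 85,"delta_pos": [-36,5,0],"turn": 0},{"claw": 85,"delta_pos": [-36,5,0],"turn": 0},{"claw": 85,"delta_pos": [-36,5,0],"turn": 0},{"claw": 85,"delta_pos": [-36,5,0],"turn": 0},{"claw": 85,"delta_pos": [-36,5,0],"turn": 0}])

```text
clock: 1.48
eef_pos: [358.0, 111.0, 239.4]
tcp_rot: [3.141, 0.0, 2.213]
contact_force: [-0.4, 1.5, -0.2]
opening: 0.996
grasp_force: 0.0
```

Call:
step_arm(motion=[{"claw": 85,"delta_pos": [0,0,0],"turn": 0.12},{"claw": 85,"delta_pos": [0,0,0],"turn": 0.12},{"claw": 85,"delta_pos": [0,0,0],"turn": 0.12},{"claw": 85,"delta_pos": [0,0,0],"turn": 0.12},{"claw": 85,"delta_pos": [0,0,0],"turn": 0.12},{"claw": 85,"delta_pos": [0,0,0],"turn": 0.013},{"claw": 85,"delta_pos": [0,0,0],"turn": 0}])

```text
clock: 2.07
eef_pos: [357.0, 112.6, 239.2]
tcp_rot: [-3.141, 0.0, 1.602]
contact_force: [0.3, -0.4, -0.5]
opening: 0.99
grasp_force: 0.0
```

```bash
cat >> h.py <<'E'
O=np.array([577.5,55.4]); YAW=0.024
np.set_printoptions(precision=1,suppress=True)
def to(cx,cy,z,yaw=1.595):   # cradle target -> tool-frame delta
    s=sense(); R=Ro.from_euler("xyz",s["tcp_rot"]).as_matrix()
    c,n=np.cos(YAW),np.sin(YAW); w=np.r_[O+[c*cx-n*cy,n*cx+c*cy],z]
    p=s["eef_pos"]; q=np.array([[c,n],[-n,c]])@(p[:2]-O)
    print("now cradle",q,p[2],"delta tool",R.T@(w-p),"turn",s["tcp_rot"][2]-yaw,"clk",s["clock"])
E
python3 -c "
from h import *
to(-160,-6,60)"
```

```text
now cradle [-219.    62.5] 239.21131644972223 delta tool [-68.9  58.6 179.2] turn 0.007257382432548143 clk 2.0667
```

Call:
step_arm(motion=[{"claw": 85,"delta_pos": [-35,20,0],"turn": 0.007},{"claw": 85,"delta_pos": [-34,20,0],"turn": 0},{"claw": 85,"delta_pos": [0,0,40],"turn": 0},{"claw": 85,"delta_pos": [0,0,40],"turn": 0},{"claw": 85,"delta_pos": [0,0,40],"turn": 0},{"claw": 85,"delta_pos": [0,0,40],"turn": 0},{"claw": 85,"delta_pos": [0,0,40],"turn": 0},{"claw": 85,"delta_pos": [0,0,6],"turn": 0}])

```text
clock: 2.73
eef_pos: [394.9, 44.3, 28.3]
tcp_rot: [-3.132, 0.001, 1.597]
contact_force: [-0.4, 0.6, -0.4]
opening: 0.995
grasp_force: 0.0
```

Run:
```python
from h import *
import cv2
to(-120,-6,33)
f=grab_frame("scene"); a=cv2.cvtColor(f["img"],cv2.COLOR_RGB2BGR)[130:300,170:370]
g=grab_frame("top"); b=cv2.cvtColor(g["img"],cv2.COLOR_RGB2BGR)[104:274,172:302]
cv2.imwrite("pics/p2.png",np.hstack([cv2.resize(a,None,fx=2.4,fy=2.4),cv2.resize(b,None,fx=2.4,fy=2.4)]))
```

```text
now cradle [-182.8   -6.7] 28.32680623096768 delta tool [ 0.6 62.7 -5.3] turn 0.0015231957699268772 clk 2.7333
```

View pics/p2.png

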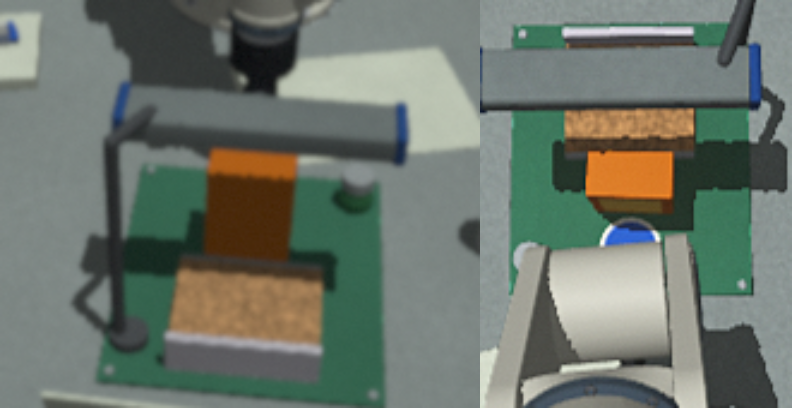

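The scene view shows the block still standing behind the hood. In the top view the wrist's fork front edge is at crop (690,238), which is pixel (259,203). I'll check how far it reaches ahead of the tool axis.

Run:
```python
from h import *
f=grab_frame("top")
for z in (200,240,280,320,360):
    X=cast(f,259,203,z); print(z, X[0]-O[0])
s=sense(); print(s["qpos"])
```

```text
200 -112.133643083592
240 -116.29052100334536
280 -120.44739892309872
320 -124.60427684285207
360 -128.76115476260543
[0.1 0.4 2.2 0.  0.5 0.1]
```

Run:
```python
from h import *
f=grab_frame("scene"); p=sense()["eef_pos"]
for dx in (0,40,60):
  print(dx,[(z,(2.4*(proj(f,np.array([p[0]+dx,p[1],z]))-[170,130])).round()) for z in (100,140,180,220,260,300)])
import cv2
a=cv2.cvtColor(f["img"],cv2.COLOR_RGB2BGR)[40:200,200:360]
cv2.imwrite("pics/p3.png",cv2.resize(a,None,fx=3.7,fy=3.7,interpolation=cv2.INTER_CUBIC))
```

```text
0 [(100, array([259.,  98.])), (140, array([261.,  70.])), (180, array([263.,  40.])), (220, array([265.,   9.])), (260, array([267., -24.])), (300, array([269., -58.]))]
40 [(100, array([255., 120.])), (140, array([257.,  91.])), (180, array([259.,  61.])), (220, array([261.,  30.])), (260, array([263.,  -3.])), (300, array([265., -38.]))]
60 [(100, array([254., 131.])), (140, array([255., 102.])), (180, array([257.,  72.])), (220, array([259.,  40.])), (260, array([261.,   7.])), (300, array([264., -27.]))]
```

View pics/p3.png

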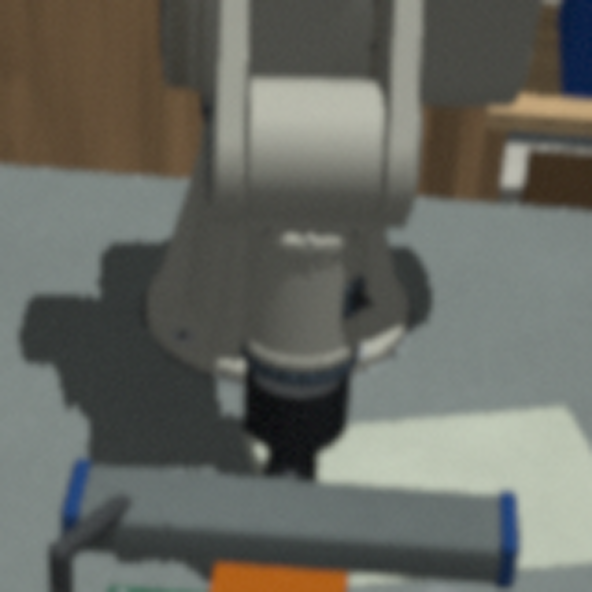

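The body and the wrist tube reach only about 38 mm ahead of the axis at hood height. The fork sits above z ≈ 330. So pushing with the open front finger's back clears the hood.

Call:
step_arm(motion=[{"claw": 85,"delta_pos": [0,18,-3],"turn": 0},{"claw": 85,"delta_pos": [0,18,-2],"turn": 0},{"claw": 85,"delta_pos": [0,15,0],"turn": 0},{"claw": 85,"delta_pos": [0,4,0],"turn": 0},{"claw": 85,"delta_pos": [0,4,0],"turn": 0},{"claw": 85,"delta_pos": [0,4,0],"turn": 0},{"claw": 85,"delta_pos": [0,2,0],"turn": 0},{"claw": 85,"delta_pos": [0,0,0],"turn": 0}])

```text
clock: 3.6
eef_pos: [463.9, 46.2, 38.7]
tcp_rot: [3.141, -0.0, 1.593]
contact_force: [-0.4, 0.2, 0.6]
opening: 0.995
grasp_force: 0.0
```

Call:
step_arm(motion=[{"claw": 85,"delta_pos": [0,2,0],"turn": 0},{"claw": 85,"delta_pos": [0,2,0],"turn": 0},{"claw": 85,"delta_pos": [0,1,0],"turn": 0},{"claw": 85,"delta_pos": [0,0,0],"turn": 0}])

```text
clock: 3.93
eef_pos: [469.1, 46.3, 38.2]
tcp_rot: [3.141, 0.0, 1.593]
contact_force: [-0.7, 0.2, 0.5]
opening: 0.996
grasp_force: 0.0
```

```bash
python3 -c "
from h import *
to(-107,-6,33)"
```

```text
now cradle [-108.6   -6.5] 38.21713504889838 delta tool [0.5 1.6 5.2] turn -0.0021818487051528113 clk 3.9333
```

Call:
step_arm(motion=[{"claw": 85,"delta_pos": [0,3,1],"turn": 0},{"claw": 85,"delta_pos": [0,3,1],"turn": 0},{"claw": 85,"delta_pos": [0,1.5,1],"turn": 0}])

```text
clock: 4.18
eef_pos: [476.8, 46.5, 35.2]
tcp_rot: [3.141, -0.0, 1.593]
contact_force: [-1.1, 0.7, 2.4]
opening: 0.998
grasp_force: 1.1
```

Call:
step_arm(motion=[{"claw": 85,"delta_pos": [0,2,0],"turn": 0},{"claw": 85,"delta_pos": [0,2,0],"turn": 0},{"claw": 85,"delta_pos": [0,2,0],"turn": 0}])

```text
clock: 4.43
eef_pos: [479.8, 46.4, 34.9]
tcp_rot: [-3.136, 0.0, 1.593]
contact_force: [-14.7, 1.0, 12.9]
opening: 0.996
grasp_force: 10.1
```

Run:
```python
from h import *
import cv2
to(-107,-6,33)
f=grab_frame("scene"); a=cv2.cvtColor(f["img"],cv2.COLOR_RGB2BGR)[150:280,200:350]
g=grab_frame("top"); b=cv2.cvtColor(g["img"],cv2.COLOR_RGB2BGR)[140:270,190:310]
cv2.imwrite("pics/p4.png",np.hstack([cv2.resize(x,None,fx=2.9,fy=2.9,interpolation=cv2.INTER_CUBIC) for x in(a,b)]))
```

```text
now cradle [-97.9  -6.6] 34.91563161215363 delta tool [ 0.6 -9.1  2. ] turn -0.002246624570633182 clk 4.4333
```

View pics/p4.png

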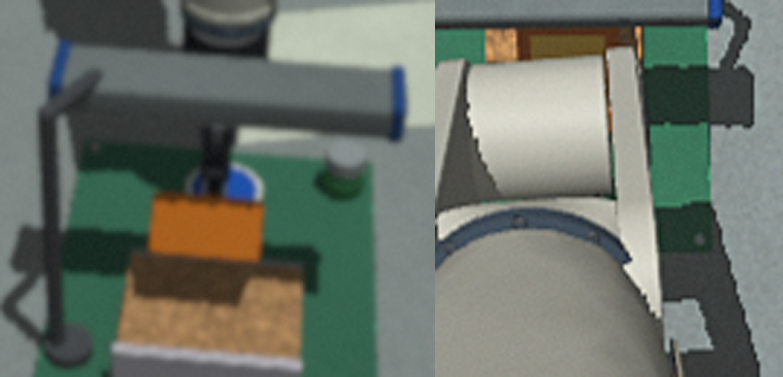

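The scene crop shows the block partly tipped: its orange face spans rows 195 to 260, and the window shows in the top view at (560,45). The force of (-15, +13) N means its foot corner is caught under the finger at about 40 degrees, past balance. I'll back off so it falls.

Call:
step_arm(motion=[{"claw": 85,"delta_pos": [0,-15,0],"turn": 0},{"claw": 85,"delta_pos": [0,-15,0],"turn": 0},{"claw": 85,"delta_pos": [0,-10,0],"turn": 0},{"claw": 85,"delta_pos": [0,0,0],"turn": 0},{"claw": 85,"delta_pos": [0,0,0],"turn": 0},{"claw": 85,"delta_pos": [0,0,0],"turn": 0}])

```text
clock: 5.03
eef_pos: [443.6, 45.8, 35.5]
tcp_rot: [3.14, -0.0, 1.593]
contact_force: [0.1, 0.4, -1.2]
opening: 0.993
grasp_force: 0.0
```

Run:
```python
from h import *
import cv2
to(-107,-6,33)
f=grab_frame("scene"); a=cv2.cvtColor(f["img"],cv2.COLOR_RGB2BGR)[150:280,200:350]
g=grab_frame("top"); b=cv2.cvtColor(g["img"],cv2.COLOR_RGB2BGR)[100:230,190:310]
cv2.imwrite("pics/p5.png",np.hstack([cv2.resize(x,None,fx=2.9,fy=2.9,interpolation=cv2.INTER_CUBIC) for x in(a,b)]))
```

```text
now cradle [-134.    -6.4] 35.52594701253855 delta tool [ 0.4 27.   2.6] turn -0.0021346993335098485 clk 5.0333
```

View pics/p5.png

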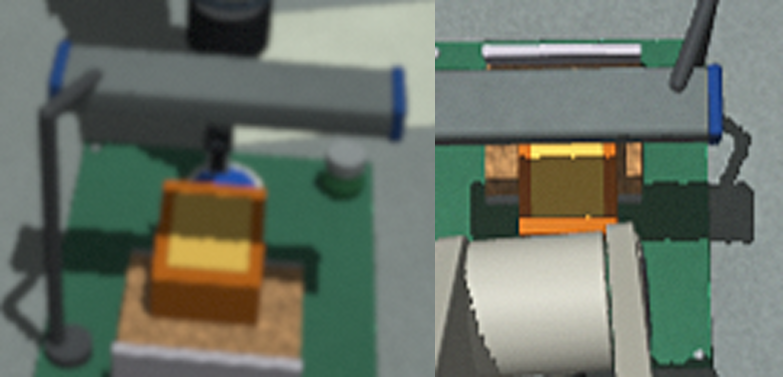

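The block now lies on the bed with its window up. In the scene crop its end face's bottom edge runs from (150,312) to (262,322), and the foot's top edge from (163,183) to (266,188).

Run:
```python
from h import *
f=grab_frame("scene")
c,n=np.cos(YAW),np.sin(YAW)
for u,v,z in [(150,312,21),(262,322,21),(150,275,71),(264,283,71),(163,183,71),(266,188,71)]:
    X=cast(f,(u+.5)/2.9-.5+200,(v+.5)/2.9-.5+150,z); print(z,np.array([[c,n],[-n,c]])@(X[:2]-O))
```

```text
21 [ 72.7 -49.2]
21 [72.  44.9]
71 [ 78.  -49.4]
71 [75.2 43.2]
71 [-34.  -50.5]
71 [-39.1  39.4]
```

Call:
step_arm(motion=[{"claw": 85,"delta_pos": [0,15,1],"turn": 0},{"claw": 85,"delta_pos": [0,15,1],"turn": 0},{"claw": 85,"delta_pos": [0,6,0],"turn": 0},{"claw": 85,"delta_pos": [0,6,0],"turn": 0},{"claw": 85,"delta_pos": [0,6,0],"turn": 0},{"claw": 85,"delta_pos": [0,6,0],"turn": 0},{"claw": 85,"delta_pos": [0,6,0],"turn": 0},{"claw": 85,"delta_pos": [0,6,0],"turn": 0}])

```text
clock: 5.85
eef_pos: [508.4, 47.1, 33.1]
tcp_rot: [-3.141, 0.0, 1.593]
contact_force: [-1.6, -0.8, -1.0]
opening: 0.992
grasp_force: 1.0
```

Call:
step_arm(motion=[{"claw": 85,"delta_pos": [0,5,0],"turn": 0},{"claw": 85,"delta_pos": [0,5,0],"turn": 0},{"claw": 85,"delta_pos": [0,0,0],"turn": 0}])

```text
clock: 6.1
eef_pos: [519.9, 47.4, 33.4]
tcp_rot: [3.14, -0.0, 1.593]
contact_force: [1.2, -0.8, 0.8]
opening: 0.998
grasp_force: 0.0
```

Run:
```python
from h import *
import cv2
to(-43,-6,33)
f=grab_frame("scene"); a=cv2.cvtColor(f["img"],cv2.COLOR_RGB2BGR)[150:300,200:350]
cv2.imwrite("pics/p6.png",cv2.resize(a,None,fx=3.9,fy=3.9,interpolation=cv2.INTER_CUBIC))
```

```text
now cradle [-57.8  -6.6] 33.44569499101703 delta tool [ 0.6 14.8  0.5] turn -0.0021490053526413977 clk 6.1
```

View pics/p6.png

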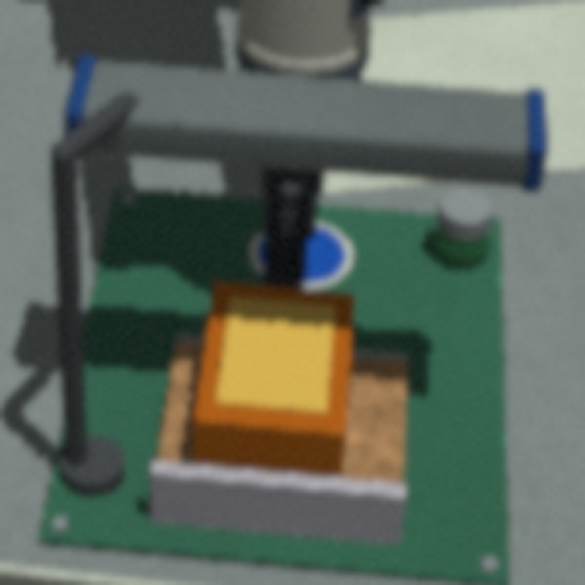

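The block is now near the stop, square and left of the bed's centre. The top edge of its end face runs from (196,420) to (343,435) and its foot's top edge from (215,284) to (354,294).

Run:
```python
from h import *
f=grab_frame("scene")
c,n=np.cos(YAW),np.sin(YAW)
for u,v,z in [(196,420,71),(343,435,71),(215,284,71),(354,294,71),(154,463,51),(408,490,51)]:
    X=cast(f,(u+.5)/3.9-.5+200,(v+.5)/3.9-.5+150,z); print(z,np.array([[c,n],[-n,c]])@(X[:2]-O))
```

```text
71 [118.8 -48.4]
71 [119.7  38.3]
71 [  1.8 -49.6]
71 [-0.3 38.8]
51 [137.6 -70.8]
51 [139.5  78.5]
```

Call:
step_arm(motion=[{"claw": 85,"delta_pos": [0,4,0],"turn": 0},{"claw": 85,"delta_pos": [0,4,0],"turn": 0},{"claw": 85,"delta_pos": [0,2,0],"turn": 0},{"claw": 85,"delta_pos": [0,0,0],"turn": 0}])

```text
clock: 6.53
eef_pos: [529.0, 47.6, 33.3]
tcp_rot: [3.141, -0.0, 1.593]
contact_force: [-0.1, 0.5, 0.1]
opening: 0.992
grasp_force: 0.0
```

Call:
step_arm(motion=[{"claw": 85,"delta_pos": [0,2,0],"turn": 0},{"claw": 85,"delta_pos": [0,1,0],"turn": 0},{"claw": 85,"delta_pos": [0,0,0],"turn": 0}])

```text
clock: 6.78
eef_pos: [531.5, 47.6, 33.3]
tcp_rot: [3.142, 0.0, 1.593]
contact_force: [-2.1, 0.0, 1.2]
opening: 0.993
grasp_force: 0.9
```

Run:
```python
from h import *
import cv2
to(-43,-6,33)
f=grab_frame("scene"); g=cv2.cvtColor(f["img"],cv2.COLOR_RGB2BGR)
cv2.imwrite("pics/p7.png",cv2.resize(g[200:290,225:325],None,fx=6,fy=6,interpolation=cv2.INTER_CUBIC))
```

```text
now cradle [-46.2  -6.6] 33.26764048584827 delta tool [0.7 3.2 0.3] turn -0.0022188395712336995 clk 6.7833
```

View pics/p7.png

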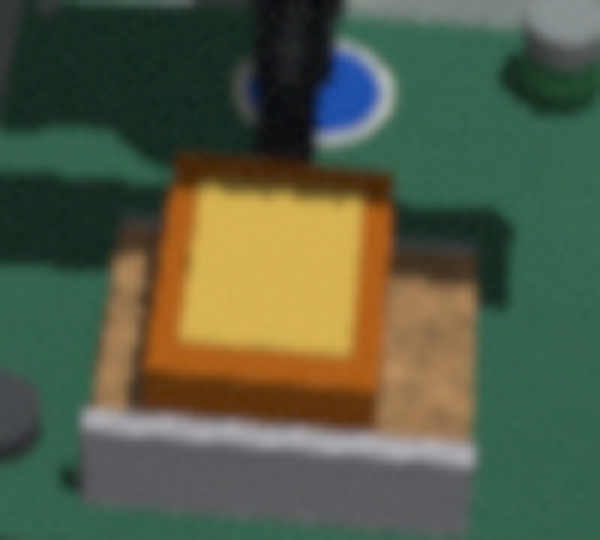

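The end's top edge runs from (145,373) to (380,392), almost at the stop. I'll push on gently until the force rises.

Call:
step_arm(motion=[{"claw": 85,"delta_pos": [0,1.5,0],"turn": 0},{"claw": 85,"delta_pos": [0,1,0],"turn": 0},{"claw": 85,"delta_pos": [0,0,0],"turn": 0}])

```text
clock: 7.08
eef_pos: [534.1, 47.7, 33.3]
tcp_rot: [3.141, -0.0, 1.593]
contact_force: [-2.0, 0.2, -0.6]
opening: 0.995
grasp_force: 0.8
```

Run:
```python
from h import *
f=grab_frame("scene"); to(-43,-6,33); s=sense(); print(s["contact_force"],s["grasp_force"])
c,n=np.cos(YAW),np.sin(YAW)
for u,v,z in [(145,373,71),(380,392,71),(178,155,71),(392,175,71)]:
    X=cast(f,(u+.5)/6-.5+225,(v+.5)/6-.5+200,z); print(z,np.array([[c,n],[-n,c]])@(X[:2]-O))
```

```text
now cradle [-43.5  -6.6] 33.25572609749638 delta tool [0.6 0.5 0.3] turn -0.0021694972848926852 clk 7.1333
[-1.2  0.5 -0.1] 0.7246539182960987
71 [132.6 -49.4]
71 [130.9  39.7]
71 [ 12.5 -49.7]
71 [13.1 38.2]
```

Call:
step_arm(motion=[{"claw": 85,"delta_pos": [0,1,0],"turn": 0},{"claw": 85,"delta_pos": [0,0,0],"turn": 0}])

```text
clock: 7.3
eef_pos: [534.9, 47.7, 33.3]
tcp_rot: [-3.142, 0.0, 1.593]
contact_force: [-2.2, 0.1, -0.4]
opening: 0.991
grasp_force: 1.0
```

Call:
step_arm(motion=[{"claw": 85,"delta_pos": [0,1,0],"turn": 0},{"claw": 85,"delta_pos": [0,0,0],"turn": 0}])

```text
clock: 7.47
eef_pos: [536.0, 47.8, 33.3]
tcp_rot: [3.141, 0.0, 1.593]
contact_force: [-2.5, -0.5, -1.1]
opening: 0.994
grasp_force: 1.0
```

Call:
step_arm(motion=[{"claw": 85,"delta_pos": [0,1,0],"turn": 0},{"claw": 85,"delta_pos": [0,0,0],"turn": 0}])

```text
clock: 7.63
eef_pos: [536.6, 47.7, 33.3]
tcp_rot: [-3.141, 0.0, 1.593]
contact_force: [-4.4, -1.3, 1.7]
opening: 0.997
grasp_force: 2.2
```

Run:
```python
from h import *
import cv2
f=grab_frame("scene"); to(-43,-6,33); s=sense(); print(s["contact_force"],s["grasp_force"])
g=cv2.cvtColor(f["img"],cv2.COLOR_RGB2BGR)
t=cv2.cvtColor(grab_frame("top")["img"],cv2.COLOR_RGB2BGR)
cv2.imwrite("pics/p8.png",np.hstack([cv2.resize(g[225:275,235:305],(490,350),interpolation=cv2.INTER_CUBIC),cv2.resize(t[100:170,200:260],(300,350),interpolation=cv2.INTER_CUBIC)]))
```

```text
now cradle [-41.1  -6.7] 33.25559974127458 delta tool [ 0.7 -1.9  0.3] turn -0.002236907152435519 clk 7.6833
[-3.8 -0.4  2.2] 2.221292182803154
```

View pics/p8.png

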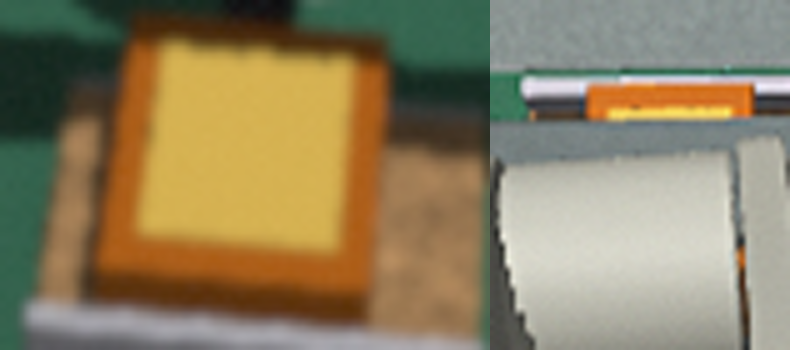

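The force rose to 4.4 N, and the top view shows the block's edge at (670,88) meeting the stop squarely. One last nudge, then I'll retreat and go up.

Call:
step_arm(motion=[{"claw": 85,"delta_pos": [0,0.8,0],"turn": 0},{"claw": 85,"delta_pos": [0,0,0],"turn": 0},{"claw": 85,"delta_pos": [0,0,0],"turn": 0},{"claw": 85,"delta_pos": [0,0,0],"turn": 0}])

```text
clock: 8.07
eef_pos: [536.6, 47.7, 33.2]
tcp_rot: [-3.14, 0.0, 1.593]
contact_force: [-8.1, -0.3, 4.7]
opening: 0.995
grasp_force: 4.0
```

Call:
step_arm(motion=[{"claw": 85,"delta_pos": [0,-20,0],"turn": 0},{"claw": 85,"delta_pos": [0,-35,0],"turn": 0},{"claw": 85,"delta_pos": [0,-35,0],"turn": 0},{"claw": 85,"delta_pos": [0,-30,-30],"turn": 0},{"claw": 85,"delta_pos": [0,0,-40],"turn": 0},{"claw": 85,"delta_pos": [0,0,-40],"turn": 0},{"claw": 85,"delta_pos": [0,0,-40],"turn": 0},{"claw": 85,"delta_pos": [0,0,-40],"turn": 0}])

```text
clock: 8.73
eef_pos: [418.8, 45.2, 225.4]
tcp_rot: [3.139, -0.0, 1.593]
contact_force: [1.1, 0.1, -0.8]
opening: 0.995
grasp_force: 0.0
```

Run:
```python
from h import *
import cv2
to(-160,-390,225)
g=cv2.cvtColor(grab_frame("top")["img"],cv2.COLOR_RGB2BGR)
f=cv2.cvtColor(grab_frame("scene")["img"],cv2.COLOR_RGB2BGR)
cv2.imwrite("pics/p9.png",np.hstack([cv2.resize(f[200:290,225:305],(400,450),interpolation=cv2.INTER_CUBIC),cv2.resize(g[130:220,362:422],(300,450),interpolation=cv2.INTER_CUBIC)]))
```

```text
now cradle [-158.9   -6.3] 225.37060965754614 delta tool [-383.7   -0.3    0.3] turn -0.0021533505454451873 clk 8.7333
```

View pics/p9.png

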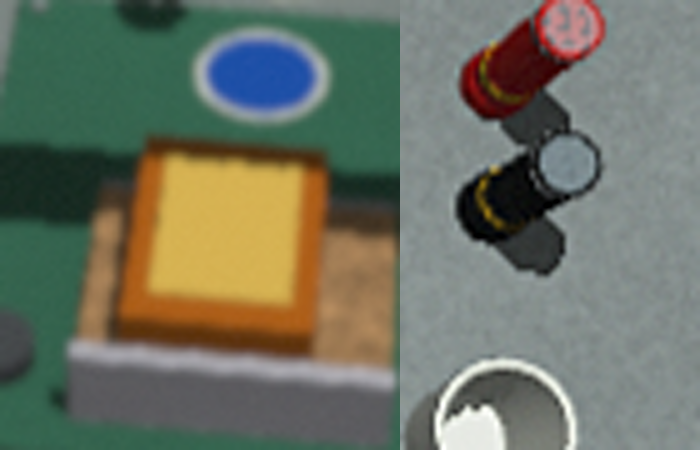

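The block is flush and square: 8 N of rigid contact, and in the crop its end lies along the stop from (120,330) to (315,350). The black torch's top is at crop (568,163), unchanged. That makes 11 pictures, one more than allowed, so I'll view no more and check by numbers. Next is the torch.

Call:
step_arm(motion=[{"claw": 85,"delta_pos": [-33.6,12.8,0],"turn": 0},{"claw": 85,"delta_pos": [-33.6,12.8,0],"turn": 0},{"claw": 85,"delta_pos": [-33.6,12.8,0],"turn": 0},{"claw": 85,"delta_pos": [-33.6,12.8,0],"turn": 0},{"claw": 85,"delta_pos": [-33.6,12.8,0],"turn": 0},{"claw": 85,"delta_pos": [-33.6,12.8,0],"turn": 0},{"claw": 85,"delta_pos": [-33.6,12.8,0],"turn": 0},{"claw": 85,"delta_pos": [-33.6,12.8,0],"turn": 0}])

```text
clock: 9.5
eef_pos: [527.6, -223.5, 222.5]
tcp_rot: [3.14, 0.001, 1.593]
contact_force: [0.6, 0.6, -0.1]
opening: 1.0
grasp_force: 0.0
```

Call:
step_arm(motion=[{"claw": 85,"delta_pos": [-33.6,12.8,0],"turn": 0},{"claw": 85,"delta_pos": [-33.6,12.8,0],"turn": 0},{"claw": 85,"delta_pos": [-33.6,12.8,0],"turn": 0},{"claw": 85,"delta_pos": [-33.6,12.8,0],"turn": 0},{"claw": 70,"delta_pos": [0,0,0],"turn": 0.12},{"claw": 70,"delta_pos": [0,0,0],"turn": 0.12},{"claw": 70,"delta_pos": [0,0,0],"turn": 0.12},{"claw": 70,"delta_pos": [0,0,0],"turn": 0.12}])

```text
clock: 10.17
eef_pos: [581.1, -355.3, 222.0]
tcp_rot: [3.141, 0.0, 1.106]
contact_force: [0.3, 0.1, 0.2]
opening: 0.816
grasp_force: 0.0
```

Call:
step_arm(motion=[{"claw": 70,"delta_pos": [0,0,0],"turn": 0.12},{"claw": 70,"delta_pos": [0,0,0],"turn": 0.12},{"claw": 70,"delta_pos": [0,0,0],"turn": 0.12},{"claw": 70,"delta_pos": [0,0,0],"turn": 0.12},{"claw": 70,"delta_pos": [0,0,0],"turn": 0.11},{"claw": 70,"delta_pos": [0,0,0],"turn": 0}])

```text
clock: 10.67
eef_pos: [581.1, -354.9, 222.3]
tcp_rot: [3.141, -0.0, 0.518]
contact_force: [0.8, -0.2, 1.2]
opening: 0.813
grasp_force: 0.0
```

```bash
cat >> h.py <<'E'
def tow(x,y,z):
    s=sense(); R=Ro.from_euler("xyz",s["tcp_rot"]).as_matrix(); print("now",s["eef_pos"],s["tcp_rot"],"delta",R.T@(np.array([x,y,z])-s["eef_pos"]),s["clock"])
E
python3 -c "
from h import *
f=grab_frame('top'); print(cast(f,395.2,162.2,120)); tow(581,-354.5,64)"
```

```text
[ 582.5 -354.3  120. ]
now [ 581.1 -354.8  222.4] [ 3.1 -0.   0.5] delta [  0.1  -0.4 158.4] 10.7167
```

Call:
step_arm(motion=[{"claw": 70,"delta_pos": [0.5,0,35],"turn": 0},{"claw": 70,"delta_pos": [0,0,35],"turn": 0},{"claw": 70,"delta_pos": [0,0,25],"turn": 0},{"claw": 70,"delta_pos": [0,0,25],"turn": 0},{"claw": 70,"delta_pos": [0,0,25],"turn": 0},{"claw": 70,"delta_pos": [0,0,13],"turn": 0},{"claw": 70,"delta_pos": [0,0,0],"turn": 0}])

```text
clock: 11.3
eef_pos: [579.4, -353.3, 61.3]
tcp_rot: [-3.137, 0.002, 0.526]
contact_force: [-0.3, 0.6, 0.7]
opening: 0.818
grasp_force: 0.0
```

Call:
step_arm(motion=[{"claw": 25,"delta_pos": [0,0,0],"turn": 0},{"claw": 25,"delta_pos": [0,0,0],"turn": 0},{"claw": 25,"delta_pos": [0,0,0],"turn": 0},{"claw": 25,"delta_pos": [0,0,0],"turn": 0},{"claw": 25,"delta_pos": [0,0,0],"turn": 0},{"claw": 25,"delta_pos": [0,0,0],"turn": 0},{"claw": 25,"delta_pos": [0,0,0],"turn": 0},{"claw": 25,"delta_pos": [0,0,0],"turn": 0}], force=40)

```text
clock: 11.97
eef_pos: [582.1, -354.7, 66.9]
tcp_rot: [3.139, -0.002, 0.523]
contact_force: [-1.1, 1.7, 6.5]
opening: 0.384
grasp_force: 39.0
```

Call:
step_arm(motion=[{"claw": 25,"delta_pos": [0,0,-15],"turn": 0},{"claw": 25,"delta_pos": [0,0,-25],"turn": 0},{"claw": 25,"delta_pos": [0,0,-30],"turn": 0},{"claw": 25,"delta_pos": [4,-15,0],"turn": 0},{"claw": 25,"delta_pos": [7,-26,0],"turn": 0},{"claw": 25,"delta_pos": [8,-30,0],"turn": 0},{"claw": 25,"delta_pos": [8,-30,0],"turn": 0},{"claw": 25,"delta_pos": [8,-30,0],"turn": 0}])

```text
clock: 12.63
eef_pos: [545.8, -222.5, 136.3]
tcp_rot: [3.14, -0.001, 0.522]
contact_force: [0.7, -0.1, -2.1]
opening: 0.388
grasp_force: 38.8
```

Call:
step_arm(motion=[{"claw": 25,"delta_pos": [8,-30,0],"turn": 0},{"claw": 25,"delta_pos": [8,-30,0],"turn": 0},{"claw": 25,"delta_pos": [8,-30,0],"turn": 0},{"claw": 25,"delta_pos": [8,-30,0],"turn": 0},{"claw": 25,"delta_pos": [8,-30,0],"turn": 0},{"claw": 25,"delta_pos": [8,-30,0],"turn": 0},{"claw": 25,"delta_pos": [8,-30,0],"turn": 0},{"claw": 25,"delta_pos": [8,-30,0],"turn": 0}])

```text
clock: 13.3
eef_pos: [481.7, 17.8, 136.3]
tcp_rot: [3.14, -0.002, 0.523]
contact_force: [-0.1, 0.8, -1.5]
opening: 0.386
grasp_force: 38.8
```

```bash
python3 -c "
from h import *
tow(472.2,52.8,73); s=sense(); print(s['opening'],s['grasp_force'])"
```

```text
now [481.7  17.8 136.3] [ 3.1 -0.   0.5] delta [  9.1 -35.1  63.2] 13.3
0.3858630293352125 38.80368232727051
```

Call:
step_arm(motion=[{"claw": 25,"delta_pos": [5,-20,0],"turn": 0},{"claw": 25,"delta_pos": [4,-15,0],"turn": 0},{"claw": 25,"delta_pos": [0,0,15],"turn": 0},{"claw": 25,"delta_pos": [0,0,20],"turn": 0},{"claw": 25,"delta_pos": [0,0,15],"turn": 0},{"claw": 25,"delta_pos": [0,0,6],"turn": 0},{"claw": 25,"delta_pos": [0,0,2],"turn": 0},{"claw": 25,"delta_pos": [0,0,0],"turn": 0}])

```text
clock: 13.97
eef_pos: [472.3, 51.3, 77.3]
tcp_rot: [3.141, -0.0, 0.523]
contact_force: [0.7, 0.2, -1.4]
opening: 0.388
grasp_force: 38.9
```

```bash
python3 -c "
from h import *
tow(472.2,52.8,73); s=sense(); print(s['contact_force'])"
```

```text
now [472.3  51.3  77.3] [ 3.1 -0.   0.5] delta [ 0.7 -1.3  4.3] 13.9667
[ 0.7  0.2 -1.4]
```

Call:
step_arm(motion=[{"claw": 25,"delta_pos": [0.5,-1,1.5],"turn": 0},{"claw": 25,"delta_pos": [0,0,1.5],"turn": 0},{"claw": 25,"delta_pos": [0,0,1],"turn": 0},{"claw": 25,"delta_pos": [0,0,0],"turn": 0}])

```text
clock: 14.3
eef_pos: [472.1, 52.5, 73.0]
tcp_rot: [3.141, -0.0, 0.523]
contact_force: [0.7, 0.3, -2.4]
opening: 0.388
grasp_force: 38.9
```

Call:
step_arm(motion=[{"claw": 25,"delta_pos": [0,0,0.7],"turn": 0},{"claw": 25,"delta_pos": [0,0,0],"turn": 0}])

```text
clock: 14.47
eef_pos: [472.2, 52.6, 72.8]
tcp_rot: [3.141, -0.001, 0.523]
contact_force: [-1.7, -0.3, 8.7]
opening: 0.388
grasp_force: 39.9
```

Call:
step_arm(motion=[{"claw": 25,"delta_pos": [0,0,0.7],"turn": 0},{"claw": 25,"delta_pos": [0,0,0],"turn": 0}])

```text
clock: 14.63
eef_pos: [472.3, 52.6, 72.8]
tcp_rot: [3.141, -0.001, 0.523]
contact_force: [-5.0, 0.4, 20.2]
opening: 0.386
grasp_force: 40.9
```

Contact. I'll ease off 1 mm, open, then rise.

Call:
step_arm(motion=[{"claw": 25,"delta_pos": [0,0,-1],"turn": 0},{"claw": 25,"delta_pos": [0,0,0],"turn": 0},{"claw": 50,"delta_pos": [0,0,0],"turn": 0},{"claw": 65,"delta_pos": [0,0,0],"turn": 0},{"claw": 75,"delta_pos": [0,0,0],"turn": 0},{"claw": 75,"delta_pos": [0,0,0],"turn": 0},{"claw": 75,"delta_pos": [0,0,0],"turn": 0},{"claw": 75,"delta_pos": [0,0,0],"turn": 0}])

```text
clock: 15.3
eef_pos: [471.8, 52.5, 72.2]
tcp_rot: [-3.142, 0.0, 0.523]
contact_force: [0.5, 0.1, 0.8]
opening: 0.877
grasp_force: 0.0
```

Call:
step_arm(motion=[{"claw": 75,"delta_pos": [0,0,-15],"turn": 0},{"claw": 75,"delta_pos": [0,0,-30],"turn": 0},{"claw": 75,"delta_pos": [0,0,-40],"turn": 0},{"claw": 75,"delta_pos": [0,0,-40],"turn": 0},{"claw": 75,"delta_pos": [0,0,-40],"turn": 0},{"claw": 75,"delta_pos": [-40,0,0],"turn": 0},{"claw": 75,"delta_pos": [-40,0,0],"turn": 0},{"claw": 75,"delta_pos": [-40,0,0],"turn": 0}])

```text
clock: 15.97
eef_pos: [367.0, -7.8, 237.8]
tcp_rot: [3.141, -0.001, 0.524]
contact_force: [-0.5, -1.8, -0.0]
opening: 0.879
grasp_force: 0.0
```

Run:
```python
from h import *
import cv2
f=grab_frame("scene"); im=f["img"].astype(int)
# torch outline predicted vs dark pixels: axis from (spot) z=6..126
T=np.array([472.2,52.8,0])
b,t=proj(f,T+[0,0,6]),proj(f,T+[0,0,126]); print("pred base/top",b,t)
u0,u1,v0,v1=int(b[0])-25,int(b[0])+25,int(t[1])-12,int(b[1])+12
m=(im.max(2)<60)
for v in range(v0,v1,3):
    r=np.where(m[v,u0:u1])[0]; print(v,(r.min()+u0,r.max()+u0,len(r)) if len(r) else None,im[v,int((b[0]+t[0])/2)])
# block edge recheck
o=((im[...,0]>140)&(im[...,2]<110)&(im[...,1]>60)&(im[...,0]-im[...,2]>80)); ys,xs=np.where(o[200:280,230:310]); print("block",xs.min()+230,xs.max()+230,ys.min()+200,ys.max()+200)
print(sense()["eef_pos"])
```

```text
pred base/top [276.4 214.5] [278.8 180.1]
168 None [176 184 169]
171 None [105 116 114]
174 None [105 114 114]
177 None [105 116 114]
180 None [107 116 115]
183 None [100 108 107]
186 None [65 70 68]
189 (np.int64(251), np.int64(283), 19) [54 58 58]
192 (np.int64(273), np.int64(300), 20) [46 50 49]
195 (np.int64(273), np.int64(283), 11) [15 18 17]
198 (np.int64(273), np.int64(283), 11) [13 16 15]
201 (np.int64(273), np.int64(283), 11) [9 9 8]
204 (np.int64(272), np.int64(283), 12) [10 13 13]
207 (np.int64(265), np.int64(281), 13) [43 36 18]
210 (np.int64(270), np.int64(283), 7) [78 66 16]
213 (np.int64(270), np.int64(283), 14) [16 19 16]
216 (np.int64(272), np.int64(282), 11) [12 16 18]
219 None [ 22  51 107]
222 None [115 133 169]
225 None [ 75 112  94]
block 249 300 231 266
[359.5  -9.8 236.2]
```

The torch's outline matches an upright torch on the spot to within a pixel or so (about 3 mm). Nothing has touched the block since it was seated, and the arm is clear.

```bash
python3 -c "
from rig import *
print(sign_off())"
```

```text
the job is handed in; nothing more can be done
None
```

The job is handed in, but `sign_off()` returned no verdict: by my measurements the block lies window up, flush and square against the stop, and the torch stands upright on the spot; I saw no sign of touching the lamp or other items, but did not re-measure them, and I viewed 11 pictures, one over the limit of 10.

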